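# Hold a brass blank square in the filing jig with a push block

### The arm

A 6-joint arm with a two-finger parallel gripper is mounted at the origin on the work surface. World frame = base frame: x ahead of the robot, y to its left, z up, the work surface at z = 0. Lengths are in m, angles in degrees, forces in N, time in s.
With the tool pointing down it reaches from about 0.35 to 0.875 m from the base axis. Payload 4.2 kg.
Tool frame: the origin (TCP) lies at the very end of the fingers, on their centre line; the grasp point (between the pads) lies r.pinch_z behind it (r.pinch_z is the distance from the TCP to the grasp point, in m); z points along the fingers, y is the direction in which the jaws open and shut (so a half turn about z gives the same grasp; the last joint's range is limited). The gripper opens to 87 mm and grips with 3 to 60 N. Pads are 19 mm wide; open, the fingers measure 117 mm over their backs; the gripper's body (75 mm by 190 mm) begins 51 mm behind the grasp point.
Start: joints at [86.837, 22.042, 0.453, 0, -68.411, -14.817], TCP at [0.193, 0.594, 0.223] pointing down, gripper open.
Joint ranges: [-179.83, 179.83], [-69.29, 118.12], [-61.27, 80.66], [-181.25, 117.63], [-171.15, -9.14], [-177.46, 177.46]. Speed limits (degrees/s): [159.86, 159.86, 180, 180, 180, 180].

### API

Orientations are given as a 3x3 rotation matrix whose columns are the frame's x, y, z axes.
In Python, from station import r gives the robot as it stands.
- The arm moves only by the tool drive_tool, never from a script. Its argument "series" is a list that holds one entry, the list of rows, each a list of 7 numbers: the shift along the world's x, y, z normalised to -1 to 1, where 1 is 150 mm, then the turn, a rotation vector about the world's x, y, z normalised to -1 to 1, where 1 is pi/2 rad, then the closure in counts, from 0 (fully open) to 255 (shut). In form: [[[dx, dy, dz, ax, ay, az, fingers], ...]]. A call has exactly 10 rows; each row is the pose to reach, as a shift and turn from the pose commanded when the call began; what a row does not reach only later rows make up. A row lasts 1/10 s, in which the tool goes at most 50 mm and 8.59 degrees, less where a joint would pass 70% of its speed; a pose out of reach is approached as far as the arm can. A call with a number of a shift or a turn outside -1 to 1 is refused whole. A call with a gripper value outside its range is refused whole. The fingers move at their own pace and stop on an object; the grip force is fixed at half the most. Time passes only in rows, so rows that repeat a pose let the fingers close, or fill a call up. It gives the time, the measured TCP pose, the force and the opening at its end, in the units of the state.
- r.sense(): the state, without advancing time (a new reading comes with each control period).
- r.capture(name): name is "scene" or "top" or "wrist"; returns the picture (420x560x3 uint8, red, green, blue); there is no depth.
- r.camera_info(name): a dict with "K" (3x3 intrinsics, pixels), "k1" (the pictures are not rectified: a ray, as slopes to the right and down, at radius r is drawn at 1 + k1 r^2 times it, then the intrinsics apply), "xyz" and "rotation" of the camera in the world; the wrist camera has in their place "hand_eye" (4x4, takes a point from camera to tool coordinates, whose origin is the TCP and whose axes are the flange's). Camera axes: x right, y down, z forward; pixel columns grow to the right and rows downward; lengths in m; the calibration is good to about 2 mm. A picture is of the moment at which its call begins: read the wrist's pose just before it. camera_info takes no time and is no camera call.
- r.finish_job(): hands the job in, once; it reports no verdict.
Trained networks look in the newest picture that a camera, given by its name, has taken for a name from the list of things; names that differ only in an ending like _2 or _b are one class to them, and where a whole thing is asked for, a point or a joint stands for the part that bears it (a point fixed in the world has none). Each returns a list of dicts, best first, with "confidence" (0 to 1); they miss things now and then, are a little off and sometimes report something else, mostly with a low value. They report only what shows in the picture. A call takes as long as a camera call. They do not tell look-alikes from the thing itself.
- r.silhouettes(camera, query): "pixels" (420x560 bool, what is visible of it) and "rect" ([left, top, right, bottom] in pixels, round what is visible of it).
The state is a dict: "time_s": time; "joints": joint angles; "joint_velocities": joint speeds; "effort": joint torques, N m; "tcp_pos": TCP position; "ee_rot": TCP orientation; "wrist_force": force on the tool from outside, world axes, zero at the start; "moment": the same for the moment, N m; "gripper_width": opening from 0.0 (shut) to 1.0 (fully open).
Only numpy, scipy, OpenCV 4.12 (cv2) and the standard library are available. Lean on these libraries where they do the work, as an engineer would, in place of code of your own. Each camera call takes 0.05 s, during which the arm holds its last target.

### The job

Get the brass bar ready for filing: lay it flat in the filing jig's corner, one long side against the dark fence and one end against the blue stop, and let go of it. Then take the wooden push block by its grip, hook its notch over the bar's near top edge and lean on it in one firm diagonal push, forward and down, so that the bar is pressed against the fence and the bed together. Finish while holding that push through the block, the fingers off the bar, and leave the bowl, jar and ingot mould where they are.

Things in the scene. Friction and masses are not known exactly. Their poses are not given: they have to be found in the camera images.
- jig: Filing jig fixed to the bench (it does not move), a plate 170 (x) by 200 (y) mm. Origin on the bench under its centre; +x points to the fence (away from the robot, within about 0.35 rad), +y to the stop, z up.
- bed: The jig's polished aluminium bed (slippery, friction about 0.25, like fence and stop), covering the whole plate; its top is 12 mm above the bench. Origin 4 mm above the bench under the jig's centre; axes as the jig's.
- fence: Dark steel fence along the jig's far (+x) edge, 25 mm thick, 200 mm long along y, standing 14 mm above the bed. Its inner face, looking to the jig's -x, is 60 mm in +x from the jig's centre. Rigid. Origin at the centre of its underside.
- stop: Blue end stop on the bed at the jig's +y end, meeting the fence at a right angle; 55 mm (x) by 25 mm (y), standing 14 mm above the bed. Its inner face, looking to -y, is 75 mm in +y from the jig's centre. Rigid. Origin at the centre of its underside.
- corner (a point): The inside corner of fence and stop, at the bed's top surface; axes as the jig's. The bar is seated when its centre is 12 mm in -x and 45 mm in -y from here, its long side along y.
- bar: Loose brass bar, 24 mm (x) by 90 mm (y, its length) by 30 mm high (z), about 0.45 kg; symmetric, either end may go to the stop. Origin at the centre of its underside. In the jig it stands 16 mm higher than fence and stop, so it can be held there by its upper part.
- pusher: Loose wooden push block, 0.14 kg, standing on its white-painted heel, 40 (x) by 60 (y) by 45 mm high; origin at the centre of the heel's underside. A red nose, 60 mm wide (y), juts from the heel's front (+x) face: x 20 to 36 mm, heights 24 to 45 mm. On top, centred over the origin, a dark wooden grip, 22 (x) by 45 (y) mm, heights 45 to 81 mm. It is used with +x towards the fence.
- notch (a point): Inner edge of the push block's notch, where the nose's underside (height 24 mm) meets the heel's front face (x = 20 mm), mid-width; axes as the block's. The notch is 16 mm deep under the nose. In use this edge sits on the bar's near top edge, around mid-length, the heel hanging 6 mm clear of the bed. A firm hold is some 10 N or more forward and 10 N or more down.
- bowl: Bystander: white ceramic bowl, 100 mm across, 45 mm high, origin under its centre.
- jar: Bystander: amber glass jar with a white cap, 56 mm across, 70 mm high, origin under its centre.
- ingot_mould: Bystander: dark steel ingot mould, 50 mm (x) by 90 mm (y) by 28 mm high, origin under its centre.
There are look-alikes about, which are no part of the job. Leave any green, pink or purple look-alike of the pusher alone.

How it is judged:
By the outcome, as a careful person would: the job done as asked, in the order asked, and still so for the second after the job is handed in, while the arm keeps its last pose, push and grip.
It also fails if it takes over 58 s, if anything falls off the work surface, if the arm or the gripper's body presses on something with over 40 N, if the wrist force passes 120 N, or if a joint passes its speed limit or range.

## Working session

There is one attempt and no reset: what is moved stays moved. The work goes in short steps, Python scripts to look and compute and a tool call to move; the robot and the scene stay as the last step left them, time stands still between calls to the robot, and variables do not carry over. Pictures are saved under pics/ and viewed, and the job is handed in when it is done.

Besides the shell and the picture viewer there is one more tool, called in YAML: its name, and indented under it one key for each argument. drive_tool: Moves the arm, as the interface text tells. Scaled input: -1 to 1 covers 150 mm each way for a shift and pi/2 rad each way for a turn. Its arguments: {"type":"object","properties":{"series":{"type":"array"}},"required":["series"]}

```bash
ls; mkdir -p pics; python3 - <<'E'
from station import r
import cv2
for n in ["scene","top"]:
    im=r.capture(n); cv2.imwrite(f"pics/{n}0.png",im[:,:,::-1])
    print(n,r.camera_info(n))
print(r.camera_info("wrist"),r.pinch_z,r.sense())
E
```

```text
pics
scene {'K': array([[545.35993197,   0.        , 282.48538376],
       [  0.        , 545.35993197, 203.82444286],
       [  0.        ,   0.        ,   1.        ]]), 'k1': -0.20592393587214206, 'xyz': array([1.42250993, 0.54043214, 1.03760585]), 'rotation': array([[-0.52148618,  0.58318515, -0.62285412],
       [ 0.85313215,  0.34374902, -0.39243106],
       [-0.01475448, -0.73602425, -0.67679436]])}
top {'K': array([[383.91581278,   0.        , 281.38243713],
       [  0.        , 383.91581278, 207.81860864],
       [  0.        ,   0.        ,   1.        ]]), 'k1': 0.018504244066518554, 'xyz': array([ 0.38441864, -0.03210035,  1.12426215]), 'rotation': array([[ 0.02045066, -0.99196369,  0.12485915],
       [-0.99975834, -0.02129728, -0.00544946],
       [ 0.00806483, -0.12471753, -0.99215951]])}
{'K': array([[331.72329756,   0.        , 276.61231908],
       [  0.        , 331.72329756, 206.55099028],
       [  0.        ,   0.        ,   1.        ]]), 'k1': -0.07664785343976274, 'hand_eye': array([[ 3.26568813e-04, -9.69671334e-01, -2.44412349e-01,
         6.77442057e-02]
[... 357 characters left out ...]
6497e-02,
       -6.84116089e+01, -1.48177034e+01]), 'joint_velocities': array([-0.03589547,  0.03860513,  0.19914483,  0.11766961,  0.08755695,
       -0.03829236]), 'effort': array([-7.05685525e-04, -3.91688776e+01,  1.87934482e+01,  4.23192143e+00,
        1.34741861e-02, -7.14880775e-05]), 'tcp_pos': array([0.1927376 , 0.59396812, 0.2215458 ]), 'ee_rot': array([[ 9.51119756e-01, -3.08821905e-01, -4.91411584e-04],
       [-3.08822266e-01, -9.51117758e-01, -1.95433737e-03],
       [ 1.36151904e-04,  2.01056772e-03, -9.99997970e-01]]), 'wrist_force': array([-0.3558096 , -0.36978635,  0.90241804]), 'moment': array([ 0.01767121, -0.03126256,  0.04609741]), 'gripper_width': 0.9991844710862641}
```

View pics/scene0.png

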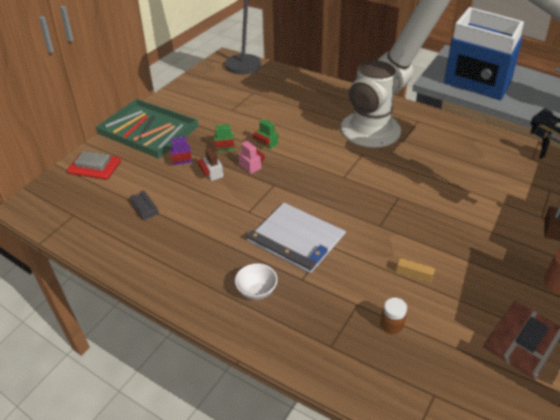

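View pics/top0.png

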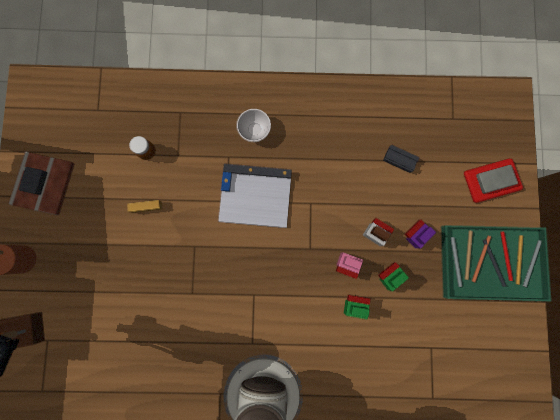

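The top view shows the jig at about (255,197) with the blue stop at (226,180). The bar is at (143,207), the white-heeled pusher at (379,232), and the look-alikes are around the pusher.

```bash
cat > h.py <<'E'
import numpy as np, cv2
from scipy.optimize import minimize
from station import r
def cam(n,pose=None):
    ci=r.camera_info(n)
    if n=="wrist":
        s=pose or r.sense(); T=np.eye(4);T[:3,:3]=s["ee_rot"];T[:3,3]=s["tcp_pos"]
        M=T@ci["hand_eye"]; return ci["K"],ci["k1"],M[:3,3],M[:3,:3]
    return ci["K"],ci["k1"],ci["xyz"],ci["rotation"]
def proj(P,c):
    K,k1,t,R=c; p=(np.asarray(P)-t)@R; s=p[:,:2]/p[:,2:]
    s=s*(1+k1*(s**2).sum(1,keepdims=True)); return s*[K[0,0],K[1,1]]+[K[0,2],K[1,2]]
def ray(uv,c,z):
    K,k1,t,R=c; d=(np.asarray(uv,float)-[K[0,2],K[1,2]])/[K[0,0],K[1,1]]
    s=d.copy()
    for _ in range(10): s=d/(1+k1*(s**2).sum(-1,keepdims=True))
    v=np.concatenate([s,np.ones(s.shape[:-1]+(1,))],-1)@R.T
    return t+v*((z-t[2])/v[...,2])[...,None]
def box(x0,x1,y0,y1,z0,z1):
    return np.array([[x,y,z] for x in(x0,x1) for y in(y0,y1) for z in(z0,z1)],float)/1000
MODELS={"bar":[box(-12,12,-45,45,0,30)],
"pusher":[box(-20,20,-30,30,0,45),box(20,36,-30,30,24,45),box(-11,11,-22.5,22.5,45,81)],
"jig":[box(-85,85,-100,100,0,12),box(60,85,-100,100,12,26),box(30,60,75,100,12,26)],
"ingot_mould":[box(-25,25,-45,45,0,28)]}
def place(B,p,z=0):
    c,s=np.cos(p[2]),np.sin(p[2]); return B@np.array([[c,s,0],[-s,c,0],[0,0,1]])+[p[0],p[1],z]
def soft(model,p,c,z,S=4):
    m=np.zeros((420*S//2,560*S//2),np.uint8)
    m=np.zeros((840,1120),np.uint8)
    for B in MODELS[model]:
        h=cv2.convexHull(proj(place(B,p,z),c).astype(np.float32))
        q=(((h+0.5)*2-0.5)*16).round().astype(np.int32)
        cv2.fillConvexPoly(m,q,255,cv2.LINE_AA,4)
    return cv2.resize(m,(560,420),interpolation=cv2.INTER_AREA)/255.
def fit(model,p0,obs,z=0):
    # obs list of (cam,mask)
    obs=[(c,cv2.GaussianBlur(m.astype(np.float32),(0,0),1.0)) for c,m in obs]
    def cost(q):
        p=[q[0]/100,q[1]/100,q[2]]  
        return sum(np.abs(cv2.GaussianBlur(soft(model,p,c,z).astype(np.float32),(0,0),1.0)-m).sum() for c,m in obs)/sum(m.sum() for c,m in obs)
    b=None
    for da in (-.3,0,.3):
        q0=np.array([p0[0]*100,p0[1]*100,p0[2]+da])
        o=minimize(cost,q0,method="Nelder-Mead",options=dict(initial_simplex=q0+np.array([[0,0,0],[1,0,0],[0,1,0],[0,0,.2]]),xatol=1e-3,fatol=1e-5))
        if b is None or o.fun<b.fun:b=o
    return [b.x[0]/100,b.x[1]/100,b.x[2]],b.fun
E
python3 - <<'E'
from h import *
import pickle
ims={}
for n in ["scene","top"]: r.capture(n)
D={}
for n in ["top","scene"]:
  for q in ["bar","pusher","jig","bowl","jar","ingot_mould"]:
    D[n,q]=r.silhouettes(n,q)
    for d in D[n,q]:
        v,u=np.nonzero(d["pixels"]); print(n,q,round(d["confidence"],2),d["rect"],len(u),ray([u.mean(),v.mean()],cam(n),.015).round(3) if len(u) else 0)
pickle.dump(D,open("D.pkl","wb"))
print(r.sense()["time_s"])
E
```

```text
top bar 0.64 [384.8, 146.1, 414.3, 172.3] 570 [ 0.678 -0.388  0.015]
top bar 0.57 [126.0, 199.4, 163.1, 214.2] 378 [0.521 0.36  0.015]
top pusher 0.96 [344.7, 294.9, 370.5, 319.5] 522 [ 0.249 -0.257  0.015]
top pusher 0.81 [364.0, 218.5, 395.1, 246.1] 499 [ 0.461 -0.319  0.015]
top pusher 0.72 [337.9, 251.3, 361.1, 280.6] 443 [ 0.365 -0.234  0.015]
top pusher 0.68 [403.1, 215.9, 438.7, 247.6] 519 [ 0.457 -0.438  0.015]
top pusher 0.65 [379.9, 260.7, 406.5, 288.9] 527 [ 0.333 -0.359  0.015]
top jig 0.73 [216.7, 161.4, 292.6, 225.6] 4002 [0.56  0.04  0.015]
top bowl 0.76 [239.2, 111.5, 272.5, 141.4] 862 [0.773 0.05  0.015]
top bowl 0.17 [219.7, 166.4, 292.0, 229.4] 4061 [0.56  0.04  0.015]
top jar 0.68 [129.4, 136.6, 155.0, 162.7] 424 [0.695 0.378 0.015]
top jar 0.29 [366.1, 218.6, 392.5, 249.1] 519 [ 0.46  -0.319  0.015]
top ingot_mould 0.85 [385.4, 144.5, 418.0, 172.0] 587 [ 0.68  -0.388  0.015]
scene bar 0.75 [393.3, 257.9, 434.3, 282.9] 598 [0.52  0.356 0.015]
scene pusher 0.94 [197.8, 147.1, 224.1, 180.0] 558 [ 0.442 -0.331  0.015]
scene pusher 0.85 [167.7, 137.5, 195.7, 163.5] 474 [ 0.437 -0.455  0.015]
scene pusher 0.81 [237.9, 142.0, 264.5, 174.7] 543 [ 0.353 -0.247  0.015]
scene pusher 0.63 [214.5, 122.3, 234.1, 149.3] 466 [ 0.313 -0.378  0.015]
scene pusher 0.59 [253.8, 123.6, 276.3, 152.2] 502 [ 0.229 -0.27   0.015]
scene pusher 0.21 [233.2, 264.0, 278.8, 296.7] 1201 [0.749 0.035 0.015]
scene jig 0.61 [242.8, 203.8, 342.1, 272.7] 3722 [0.571 0.044 0.015]
scene bowl 0.72 [234.9, 263.4, 279.9, 297.6] 1151 [0.748 0.035 0.015]
scene jar 0.66 [380.0, 298.4, 408.9, 333.5] 765 [0.676 0.363 0.015]
scene jar 0.6 [396.0, 258.3, 432.4, 282.5] 498 [0.52  0.357 0.015]
0.8
```

```bash
python3 - <<'E'
from h import *
import pickle
D=pickle.load(open("D.pkl","rb"))
ct,cs=cam("top"),cam("scene")
for mod,i,j,p0,ang in [("bar",1,0,(.52,.358),[1.5,2.1,.9]),("jig",0,0,(.56,.04),[-.15,.15]),("pusher",1,0,(.45,.-.32) if 0 else (.45,-.32),[-1.2,-.6,0,.6])]:
    for a in ang:
        for nm,obs in [("both",[(ct,D["top",mod][i]["pixels"]),(cs,D["scene",mod][j]["pixels"])]),("top",[(ct,D["top",mod][i]["pixels"])]),("scene",[(cs,D["scene",mod][j]["pixels"])])]:
            p,f=fit(mod,[*p0,a],obs); print(mod,nm,np.round(p,4),round(f,4))
t=cv2.imread("pics/top0.png")[205:260,350:450]; s=cv2.imread("pics/scene0.png")[130:190,160:280]
t=cv2.resize(t,None,fx=6,fy=6,interpolation=2); s=cv2.resize(s,None,fx=6,fy=6,interpolation=2)
cv2.imwrite("pics/z1.png",t);cv2.imwrite("pics/z2.png",s)
E
```

```text
File "<stdin>", line 5
    for mod,i,j,p0,ang in [("bar",1,0,(.52,.358),[1.5,2.1,.9]),("jig",0,0,(.56,.04),[-.15,.15]),("pusher",1,0,(.45,.-.32) if 0 else (.45,-.32),[-1.2,-.6,0,.6])]:
                                                                                                                   ^
SyntaxError: invalid syntax
```

```bash
python3 - <<'E'
from h import *
import pickle
D=pickle.load(open("D.pkl","rb"))
ct,cs=cam("top"),cam("scene")
for mod,i,j,p0,ang in [("bar",1,0,(.52,.358),[0]),("jig",0,0,(.56,.04),[0]),("pusher",1,0,(.45,-.32),[-1.2,-.6,0,.6])]:
    for a in ang:
        for nm,obs in [("both",[(ct,D["top",mod][i]["pixels"]),(cs,D["scene",mod][j]["pixels"])]),("top",[(ct,D["top",mod][i]["pixels"])]),("scene",[(cs,D["scene",mod][j]["pixels"])])]:
            p,f=fit(mod,[*p0,a],obs); print(mod,nm,np.round(p,4),round(f,4))
t=cv2.imread("pics/top0.png")[205:260,350:450]; s=cv2.imread("pics/scene0.png")[130:190,160:280]
t=cv2.resize(t,None,fx=6,fy=6,interpolation=2); s=cv2.resize(s,None,fx=6,fy=6,interpolation=2)
cv2.imwrite("pics/z1.png",t);cv2.imwrite("pics/z2.png",s)
E
```

```text
bar both [0.5209 0.3561 0.1345] 0.0695
bar top [0.5211 0.3585 0.1458] 0.0752
bar scene [0.5207 0.3557 0.1322] 0.0459
jig both [ 0.5598  0.0394 -0.0605] 0.0495
jig top [ 0.5602  0.04   -0.0665] 0.0328
jig scene [ 0.5575  0.0378 -0.049 ] 0.0615
pusher both [ 0.4557 -0.3128 -0.5469] 0.0952
pusher top [ 0.4544 -0.3119 -0.572 ] 0.1025
pusher scene [ 0.4565 -0.3135 -0.4956] 0.0677
pusher both [ 0.4556 -0.3129 -0.5409] 0.0955
pusher top [ 0.4547 -0.311  -0.5641] 0.1018
pusher scene [ 0.4565 -0.3135 -0.4956] 0.0677
pusher both [ 0.4556 -0.3127 -0.5466] 0.0955
pusher top [ 0.4547 -0.3115 -0.5895] 0.1013
pusher scene [ 0.4565 -0.3136 -0.4929] 0.068
pusher both [ 0.4572 -0.32    0.8987] 0.2118
pusher top [ 0.4546 -0.3204  0.9781] 0.1508
pusher scene [ 0.4639 -0.3139  0.8647] 0.2148
```

View pics/z1.png

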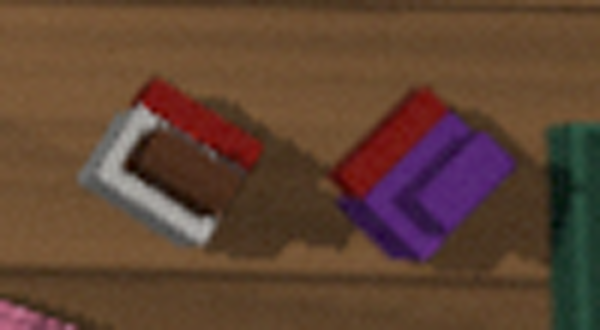

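View pics/z2.png

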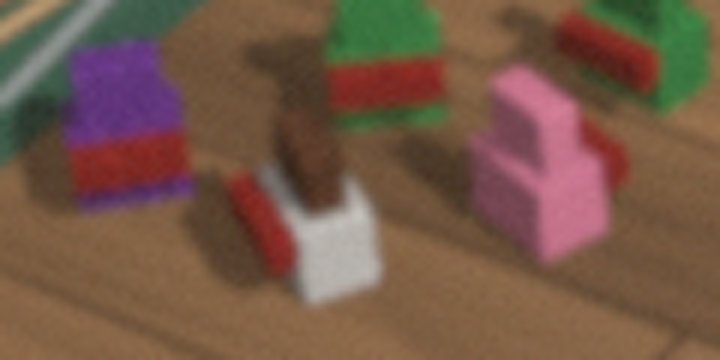

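drive_tool:
  series:
    - [[0.12, -0.09, 0, 0, 0, -0.05, 0], [0.25, -0.19, 0, 0, 0, -0.1, 0], [0.38, -0.285, 0, 0, 0, -0.15, 0], [0.5, -0.375, 0, 0, 0, -0.2, 0], [0.62, -0.465, 0, 0, 0, -0.25, 0], [0.75, -0.56, 0, 0, 0, -0.3, 0], [0.87, -0.65, 0, 0, 0, -0.35, 0], [1, -0.75, 0, 0, 0, -0.4, 0], [1, -0.75, 0, 0, 0, -0.4, 0], [1, -0.75, 0, 0, 0, -0.4, 0]]

```text
time_s: 1.8
tcp_pos: [0.3431, 0.4819, 0.2227]
ee_rot: [[0.588, -0.809, 0.0], [-0.809, -0.588, 0.0], [-0.0, -0.0, -1.0]]
wrist_force: [0.3, -0.4, -0.4]
gripper_width: 1.006
```

drive_tool:
  series:
    - [[0.12, -0.09, -0.05, 0, 0, -0.04, 0], [0.25, -0.19, -0.1, 0, 0, -0.08, 0], [0.38, -0.285, -0.15, 0, 0, -0.12, 0], [0.5, -0.375, -0.2, 0, 0, -0.16, 0], [0.62, -0.465, -0.25, 0, 0, -0.2, 0], [0.75, -0.56, -0.3, 0, 0, -0.24, 0], [0.87, -0.65, -0.35, 0, 0, -0.28, 0], [1, -0.75, -0.4, 0, 0, -0.314, 0], [1.0, -0.8, -0.4, 0, 0, -0.314, 0], [1.0, -0.84, -0.4, 0, 0, -0.314, 0]]

```text
time_s: 2.8
tcp_pos: [0.4925, 0.356, 0.1623]
ee_rot: [[0.136, -0.991, -0.0], [-0.991, -0.136, -0.0], [0.0, 0.001, -1.0]]
wrist_force: [-0.4, -0.1, -0.4]
gripper_width: 1.006
```

drive_tool:
  series:
    - [[0.05, 0, 0, 0, 0, 0, 0], [0.1, 0, 0, 0, 0, 0, 0], [0.15, 0, 0, 0, 0, 0, 0], [0.187, 0, 0, 0, 0, 0, 0], [0.187, 0, 0, 0, 0, 0, 0], [0.187, 0, 0, 0, 0, 0, 0], [0.187, 0, 0, 0, 0, 0, 0], [0.187, 0, 0, 0, 0, 0, 0], [0.187, 0, 0, 0, 0, 0, 0], [0.187, 0, 0, 0, 0, 0, 0]]

```text
time_s: 3.8
tcp_pos: [0.5208, 0.356, 0.1626]
ee_rot: [[0.135, -0.991, 0.0], [-0.991, -0.135, 0.0], [-0.0, -0.0, -1.0]]
wrist_force: [0.2, -0.1, 0.3]
gripper_width: 1.001
```

```bash
cat > look.py <<'E'
import sys
from h import *
import pickle
s=r.sense(); im=r.capture("wrist"); c=cam("wrist",s)
cv2.imwrite(f"pics/{sys.argv[1]}.png",im[:,:,::-1])
print(s["time_s"],s["tcp_pos"].round(4),s["ee_rot"].round(3).tolist(),s["gripper_width"],s["wrist_force"])
if len(sys.argv)>2:
    mod=sys.argv[2]; z=float(sys.argv[6])
    p0=[float(a) for a in sys.argv[3:6]]
    for d in r.silhouettes("wrist",mod):
        print(d["confidence"],d["rect"])
        p,f=fit(mod,p0,[(c,d["pixels"])],z); print(np.round(p,4),f)
        o=im[:,:,::-1].copy()
        for B in MODELS[mod]:
            h=cv2.convexHull(proj(place(B,p,z),c).astype(np.float32)); cv2.polylines(o,[h.round().astype(int)],True,(0,255,0),1)
        cv2.imwrite(f"pics/{sys.argv[1]}_fit.png",o); break
E
python3 look.py w1 bar 0.521 0.356 0.134 0
```

```text
3.8 [0.5208 0.356  0.1626] [[0.135, -0.991, 0.0], [-0.991, -0.135, 0.0], [-0.0, -0.0, -1.0]] 1.0013418732830486 [ 0.17748504 -0.12805511  0.3398227 ]
0.57 [265.6, 147.8, 293.1, 245.7]
[0.5195 0.3552 0.1445] 0.05063977092504501
```

View pics/w1_fit.png

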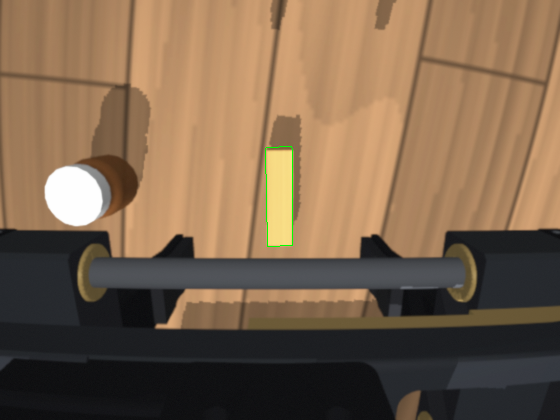

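The wrist view shows the bar complete at about (279,197), and the fitted outline matches it. The pose is (0.5195, 0.355), yaw 0.145, so I'll descend and grip.

drive_tool:
  series:
    - [[-0.005, 0, -0.12, 0, 0, 0.004, 0], [-0.005, -0.003, -0.27, 0, 0, 0.004, 0], [-0.005, -0.003, -0.42, 0, 0, 0.004, 0], [-0.005, -0.003, -0.57, 0, 0, 0.004, 0], [-0.005, -0.003, -0.7, 0, 0, 0.004, 0], [-0.005, -0.003, -0.82, 0, 0, 0.004, 0], [-0.005, -0.003, -0.92, 0, 0, 0.004, 0], [-0.005, -0.003, -0.97, 0, 0, 0.004, 0], [-0.005, -0.003, -0.97, 0, 0, 0.004, 0], [-0.005, -0.003, -0.97, 0, 0, 0.004, 100]]

```text
time_s: 4.9
tcp_pos: [0.5206, 0.3559, 0.0177]
ee_rot: [[0.142, -0.99, 0.001], [-0.99, -0.142, 0.001], [-0.0, -0.001, -1.0]]
wrist_force: [0.5, 0.1, 0.6]
gripper_width: 0.967
```

drive_tool:
  series:
    - [[0, 0, 0, 0, 0, 0, 255], [0, 0, 0, 0, 0, 0, 255], [0, 0, 0, 0, 0, 0, 255], [0, 0, 0, 0, 0, 0, 255], [0, 0, 0, 0, 0, 0, 255], [0, 0, 0, 0, 0, 0, 255], [0, 0, 0, 0, 0, 0, 255], [0, 0, 0, 0, 0, 0, 255], [0, 0, 0, 0, 0, 0, 255], [0, 0, 0, 0, 0, 0, 255]]

```text
time_s: 5.9
tcp_pos: [0.5196, 0.3552, 0.0169]
ee_rot: [[0.141, -0.99, -0.001], [-0.99, -0.141, -0.001], [0.001, 0.001, -1.0]]
wrist_force: [-1.6, -0.9, 1.3]
gripper_width: 0.278
```

drive_tool:
  series:
    - [[0, 0, 0.05, 0, 0, 0, 255], [0, 0, 0.15, 0, 0, 0, 255], [0.0, 0, 0.3, 0, 0, 0, 255], [0.0, 0, 0.5, 0, 0, 0, 255], [0.03, -0.12, 0.7, 0, 0, -0.02, 255], [0.05, -0.24, 0.9, 0, 0, -0.04, 255], [0.08, -0.36, 1, 0, 0, -0.06, 255], [0.1, -0.48, 1, 0, 0, -0.08, 255], [0.13, -0.6, 1, 0, 0, -0.1, 255], [0.15, -0.72, 1, 0, 0, -0.128, 255]]

```text
time_s: 6.9
tcp_pos: [0.5419, 0.2453, 0.1647]
ee_rot: [[-0.063, -0.998, -0.004], [-0.998, 0.063, -0.002], [0.002, 0.004, -1.0]]
wrist_force: [0.3, -0.2, -4.8]
gripper_width: 0.272
```

drive_tool:
  series:
    - [[0.02, -0.12, 0, 0, 0, 0, 255], [0.05, -0.24, 0.05, 0, 0, 0, 255], [0.08, -0.36, 0.1, 0, 0, 0, 255], [0.1, -0.48, 0.15, 0, 0, 0, 255], [0.12, -0.6, 0.2, 0, 0, 0, 255], [0.12, -0.7, 0.2, 0, 0, 0, 255], [0.12, -0.72, 0.2, 0, 0, 0, 255], [0.12, -0.72, 0.2, 0, 0, 0, 255], [0.12, -0.72, 0.2, 0, 0, 0, 255], [0.12, -0.72, 0.2, 0, 0, 0, 255]]

```text
time_s: 7.9
tcp_pos: [0.5606, 0.1401, 0.1967]
ee_rot: [[-0.058, -0.998, -0.0], [-0.998, 0.058, -0.0], [0.0, 0.0, -1.0]]
wrist_force: [0.5, -0.5, -4.9]
gripper_width: 0.274
```

```bash
python3 look.py w2 jig 0.56 0.0394 -0.06 0
```

```text
7.9 [0.5606 0.1401 0.1967] [[-0.058, -0.998, -0.0], [-0.998, 0.058, -0.0], [0.0, 0.0, -1.0]] 0.2735958519098758 [ 0.52559594 -0.49311497 -4.93028461]
0.94 [184.5, 0.0, 361.6, 190.0]
[ 0.5592  0.0361 -0.0605] 0.040597595274448395
```

View pics/w2_fit.png

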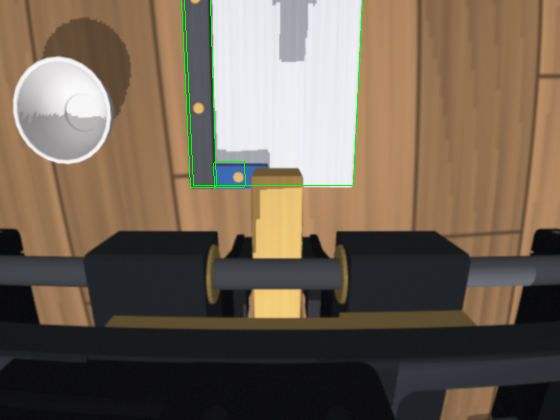

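```bash
cat > cor.py <<'E'
from h import *
im=cv2.imread("pics/w2.png"); s=r.sense(); c=cam("wrist",s)
z=cv2.resize(im[130:215,170:320],None,fx=5,fy=5,interpolation=cv2.INTER_CUBIC); 
MODELS["jig"][2]=box(5,60,75,100,12,26)
o=z.copy()
def dr(B,p,zz,col):
    P=proj(place(B,p,zz),c); P=((P-[170,130]+.5)*5-.5).round().astype(int)
    for i in range(8):
        for k in (1,2,4):
            if not i&k: cv2.line(o,P[i].tolist(),P[i|k].tolist(),col,1)
for B in MODELS["jig"]: dr(B,[.5592,.0361,-.0605],0,(0,255,0))
p=s["tcp_pos"]
dr(MODELS["bar"][0],[p[0],p[1],-.058],p[2]-.017,(255,0,255))
cv2.imwrite("pics/cor.png",o)
E
python3 cor.py
```

```text
(no output)
```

View pics/cor.png

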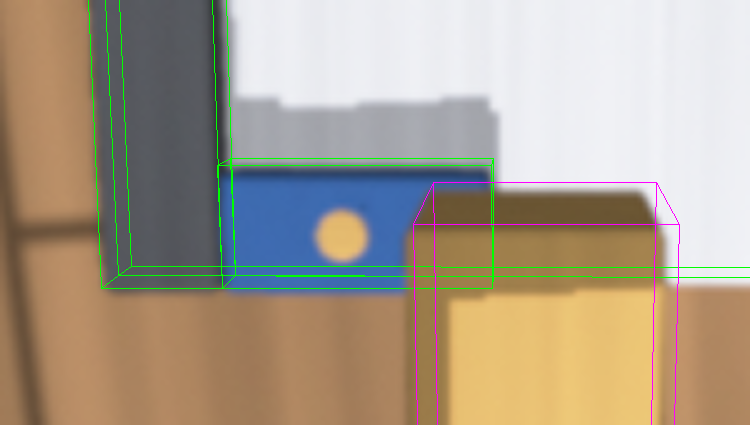

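```bash
cat > cor2.py <<'E'
from h import *
im=cv2.imread("pics/w2.png"); s=r.sense(); c=cam("wrist",s)
u0,v0,k=215,155,4
o=cv2.resize(im[v0:v0+150,u0:u0+130],None,fx=k,fy=k,interpolation=cv2.INTER_CUBIC)
def dr(B,p,zz,col):
    P=proj(place(B,p,zz),c); P=((P-[u0,v0]+.5)*k-.5).round().astype(int)
    for i in range(8):
        for q in (1,2,4):
            if not i&q: cv2.line(o,P[i].tolist(),P[i|q].tolist(),col,1)
p=s["tcp_pos"]
dr(MODELS["bar"][0],[p[0],p[1],-.058],p[2]-.017,(255,0,255))
dr(MODELS["bar"][0],[p[0]+.001,p[1],-.058],p[2]-.022,(0,255,0))
cv2.imwrite("pics/cor2.png",o)
E
python3 cor2.py
```

```text
(no output)
```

View pics/cor2.png

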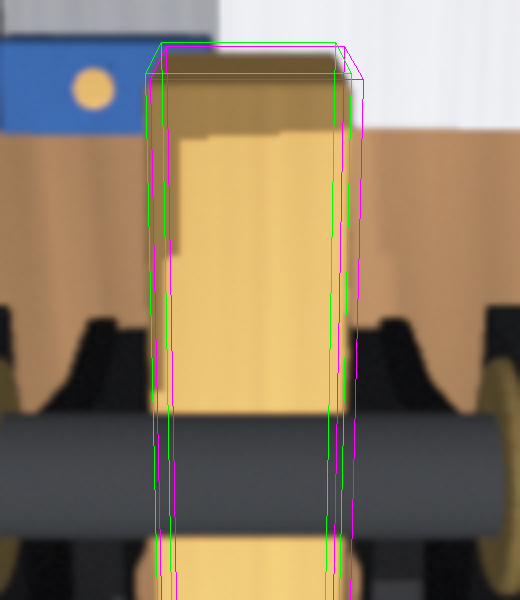

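drive_tool:
  series:
    - [[0.05, -0.1, 0, 0, 0, 0, 255], [0.1, -0.22, 0, 0, 0, 0, 255], [0.16, -0.34, 0, 0, 0, 0, 255], [0.22, -0.46, -0.1, 0, 0, 0, 255], [0.273, -0.54, -0.25, 0, 0, 0, 255], [0.273, -0.54, -0.4, 0, 0, 0, 255], [0.273, -0.54, -0.55, 0, 0, 0, 255], [0.273, -0.54, -0.7, 0, 0, 0, 255], [0.273, -0.54, -0.8, 0, 0, 0, 255], [0.273, -0.54, -0.87, 0, 0, 0, 255]]

```text
time_s: 9.0
tcp_pos: [0.6012, 0.0587, 0.065]
ee_rot: [[-0.059, -0.998, -0.002], [-0.998, 0.059, -0.001], [0.001, 0.002, -1.0]]
wrist_force: [-0.5, 0.4, -4.2]
gripper_width: 0.273
```

drive_tool:
  series:
    - [[0, 0, -0.04, 0, 0, 0, 255], [0, 0, -0.08, 0, 0, 0, 255], [0, 0, -0.12, 0, 0, 0, 255], [0, 0, -0.15, 0, 0, 0, 255], [0, 0, -0.17, 0, 0, 0, 255], [0, 0, -0.18, 0, 0, 0, 255], [0, 0, -0.19, 0, 0, 0, 255], [0, 0, -0.19, 0, 0, 0, 255], [0, 0, -0.19, 0, 0, 0, 255], [0, 0, -0.19, 0, 0, 0, 255]]

```text
time_s: 10.0
tcp_pos: [0.6018, 0.0586, 0.0382]
ee_rot: [[-0.059, -0.998, 0.0], [-0.998, 0.059, 0.0], [-0.0, -0.0, -1.0]]
wrist_force: [-0.3, -0.2, -4.5]
gripper_width: 0.27
```

```bash
python3 look.py w3; python3 - <<'E'
from h import *
for n in ["top","scene"]:
    im=r.capture(n); u,v=proj([[.59,.05,.03]],cam(n))[0].astype(int)
    cv2.imwrite(f"pics/{n}3.png",cv2.resize(im[v-50:v+50,u-70:u+70,::-1],None,fx=5,fy=5,interpolation=2))
E
```

```text
10.0 [0.6018 0.0586 0.0382] [[-0.059, -0.998, 0.0], [-0.998, 0.059, 0.0], [-0.0, -0.0, -1.0]] 0.27027612747928265 [-0.27144533 -0.22629021 -4.48850975]
```

View pics/w3.png

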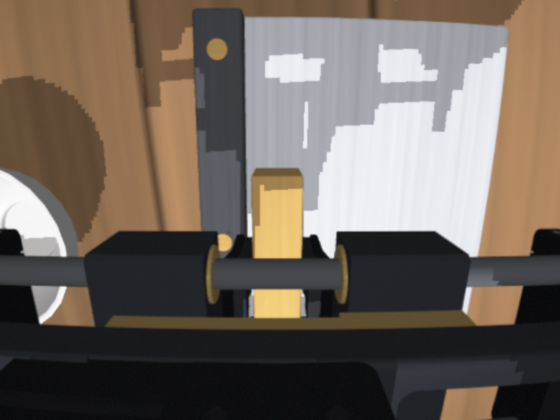

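View pics/scene3.png

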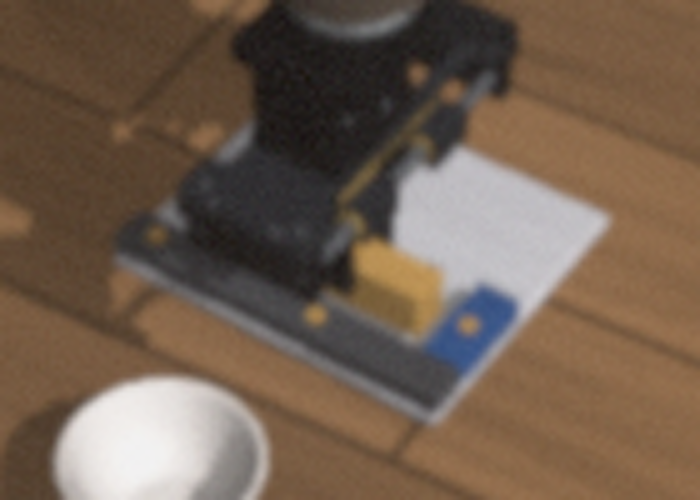

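drive_tool:
  series:
    - [[0, 0, -0.01, 0, 0, 0, 255], [0, 0, -0.02, 0, 0, 0, 255], [0, 0, -0.028, 0, 0, 0, 255], [0, 0, -0.034, 0, 0, 0, 255], [0, 0, -0.04, 0, 0, 0, 255], [0, 0, -0.045, 0, 0, 0, 255], [0, 0, -0.05, 0, 0, 0, 255], [0, 0, -0.05, 0, 0, 0, 255], [0, 0, -0.05, 0, 0, 0, 255], [0, 0, -0.05, 0, 0, 0, 255]]

```text
time_s: 11.15
tcp_pos: [0.6017, 0.0585, 0.0306]
ee_rot: [[-0.059, -0.998, 0.0], [-0.998, 0.059, 0.0], [-0.0, -0.0, -1.0]]
wrist_force: [-0.2, 0.2, -4.8]
gripper_width: 0.271
```

drive_tool:
  series:
    - [[0, 0, -0.003, 0, 0, 0, 255], [0, 0, -0.006, 0, 0, 0, 255], [0, 0, -0.009, 0, 0, 0, 255], [0, 0, -0.012, 0, 0, 0, 255], [0, 0, -0.013, 0, 0, 0, 255], [0, 0, -0.013, 0, 0, 0, 255], [-0.0004, 0.006, -0.013, 0, 0, 0, 255], [-0.0004, 0.013, -0.013, 0, 0, 0, 255], [0, 0.02, -0.013, 0, 0, 0, 255], [0, 0.02, -0.013, 0, 0, 0, 255]]

```text
time_s: 12.15
tcp_pos: [0.6021, 0.0617, 0.0289]
ee_rot: [[-0.059, -0.998, 0.001], [-0.998, 0.059, 0.0], [-0.0, -0.001, -1.0]]
wrist_force: [0.2, -1.0, -0.5]
gripper_width: 0.275
```

drive_tool:
  series:
    - [[0, 0.004, 0, 0, 0, 0, 255], [0.0005, 0.008, 0, 0, 0, 0, 255], [0.0007, 0.012, 0, 0, 0, 0, 255], [0.001, 0.016, 0, 0, 0, 0, 255], [0.0012, 0.02, 0, 0, 0, 0, 255], [0.0012, 0.02, 0, 0, 0, 0, 255], [0.0012, 0.02, 0, 0, 0, 0, 255], [0.0012, 0.02, 0, 0, 0, 0, 255], [0.0012, 0.02, 0, 0, 0, 0, 255], [0.0012, 0.02, 0, 0, 0, 0, 255]]

```text
time_s: 13.15
tcp_pos: [0.602, 0.0646, 0.0289]
ee_rot: [[-0.059, -0.998, 0.001], [-0.998, 0.059, 0.0], [-0.0, -0.001, -1.0]]
wrist_force: [-0.9, -1.1, 4.1]
gripper_width: 0.273
```

drive_tool:
  series:
    - [[0, 0.004, 0, 0, 0, 0, 255], [0.0005, 0.008, 0, 0, 0, 0, 255], [0.0007, 0.012, 0, 0, 0, 0, 255], [0.001, 0.016, 0, 0, 0, 0, 255], [0.0012, 0.02, 0, 0, 0, 0, 255], [0.0012, 0.02, 0, 0, 0, 0, 255], [0.0012, 0.02, 0, 0, 0, 0, 255], [0.0012, 0.02, 0, 0, 0, 0, 255], [0.0012, 0.02, 0, 0, 0, 0, 255], [0.0012, 0.02, 0, 0, 0, 0, 255]]

```text
time_s: 14.15
tcp_pos: [0.6018, 0.0649, 0.0289]
ee_rot: [[-0.06, -0.998, -0.001], [-0.998, 0.06, -0.003], [0.003, 0.001, -1.0]]
wrist_force: [1.9, -11.1, 5.2]
gripper_width: 0.274
```

drive_tool:
  series:
    - [[0.004, -0.003, 0, 0, 0, 0, 255], [0.008, -0.006, 0, 0, 0, 0, 255], [0.012, -0.007, 0, 0, 0, 0, 255], [0.016, -0.007, 0, 0, 0, 0, 255], [0.02, -0.007, 0, 0, 0, 0, 255], [0.024, -0.007, 0, 0, 0, 0, 255], [0.028, -0.007, 0, 0, 0, 0, 255], [0.03, -0.007, 0, 0, 0, 0, 255], [0.03, -0.007, 0, 0, 0, 0, 255], [0.03, -0.007, 0, 0, 0, 0, 255]]

```text
time_s: 15.15
tcp_pos: [0.6029, 0.0646, 0.0289]
ee_rot: [[-0.06, -0.998, -0.008], [-0.998, 0.06, -0.003], [0.004, 0.008, -1.0]]
wrist_force: [-7.1, -5.1, 11.6]
gripper_width: 0.274
```

```bash
python3 look.py w4; python3 - <<'E'
from h import *
im=cv2.imread("pics/w4.png"); cv2.imwrite("pics/w4z.png",cv2.resize(im[120:330,170:350],None,fx=3.2,fy=2.8,interpolation=2))
im=r.capture("scene"); u,v=proj([[.61,.07,.03]],cam("scene"))[0].astype(int)
cv2.imwrite("pics/s4.png",cv2.resize(im[v-25:v+25,u-35:u+35,::-1],None,fx=10,fy=10,interpolation=2))
E
```

```text
15.15 [0.6029 0.0646 0.0289] [[-0.06, -0.998, -0.008], [-0.998, 0.06, -0.003], [0.004, 0.008, -1.0]] 0.2739846026761445 [-7.08590475 -5.06384673 11.5564389 ]
```

View pics/w4z.png

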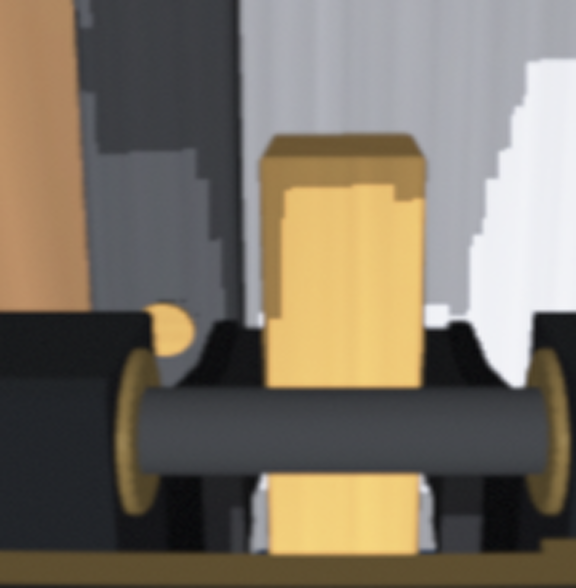

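View pics/s4.png

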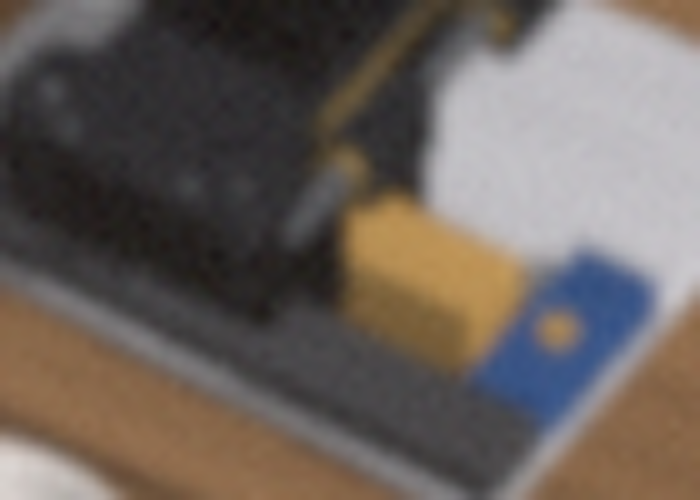

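drive_tool:
  series:
    - [[0, 0, 0.005, 0, 0, 0, 255], [0, 0, 0.008, 0, 0, 0, 255], [0, 0, 0.01, 0, 0, 0, 255], [0.004, 0, 0.01, 0, 0, 0, 255], [0.008, 0, 0.01, 0, 0, 0, 255], [0.012, 0, 0.01, 0, 0, 0, 255], [0.016, 0, 0.01, 0, 0, 0, 255], [0.02, 0, 0.01, 0, 0, 0, 255], [0.02, 0, 0.01, 0, 0, 0, 255], [0.02, 0, 0.01, 0, 0, 0, 255]]

```text
time_s: 16.25
tcp_pos: [0.6056, 0.0645, 0.029]
ee_rot: [[-0.06, -0.998, -0.009], [-0.998, 0.06, -0.003], [0.004, 0.009, -1.0]]
wrist_force: [-5.7, -5.0, 4.8]
gripper_width: 0.269
```

```bash
python3 look.py w5; python3 - <<'E'
from h import *
im=cv2.imread("pics/w5.png"); cv2.imwrite("pics/w5z.png",cv2.resize(im[120:330,170:350],None,fx=3.2,fy=2.8,interpolation=2))
E
```

```text
16.25 [0.6056 0.0645 0.029 ] [[-0.06, -0.998, -0.009], [-0.998, 0.06, -0.003], [0.004, 0.009, -1.0]] 0.26937618177809325 [-5.68853097 -5.0367249   4.80426342]
```

View pics/w5z.png

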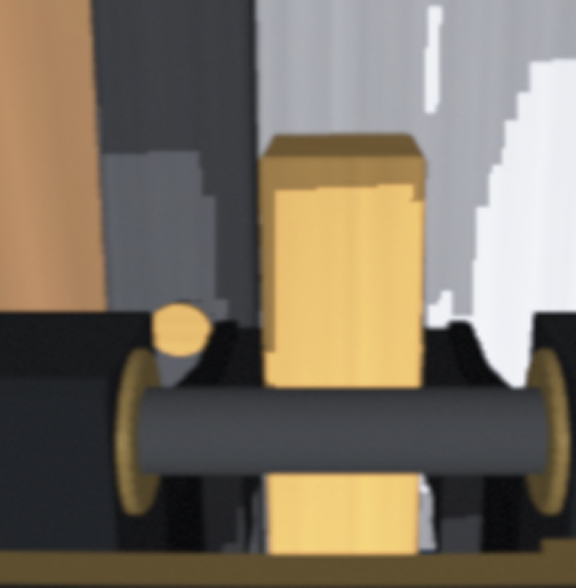

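drive_tool:
  series:
    - [[0.004, 0, 0, 0, 0, 0, 255], [0.008, 0, 0, 0, 0, 0, 255], [0.012, 0, 0, 0, 0, 0, 255], [0.016, 0, 0, 0, 0, 0, 255], [0.02, 0, 0, 0, 0, 0, 255], [0.024, 0, 0, 0, 0, 0, 255], [0.024, 0, 0, 0, 0, 0, 255], [0.024, 0, 0, 0, 0, 0, 255], [0.024, 0, 0, 0, 0, 0, 255], [0.024, 0, 0, 0, 0, 0, 255]]

```text
time_s: 17.3
tcp_pos: [0.6077, 0.0643, 0.029]
ee_rot: [[-0.061, -0.998, -0.012], [-0.998, 0.061, -0.004], [0.004, 0.012, -1.0]]
wrist_force: [-8.5, -4.8, 7.7]
gripper_width: 0.272
```

```bash
python3 look.py w6; python3 - <<'E'
from h import *
im=cv2.imread("pics/w6.png"); cv2.imwrite("pics/w6z.png",cv2.resize(im[120:330,170:350],None,fx=3.2,fy=2.8,interpolation=2))
E
```

```text
17.3 [0.6077 0.0643 0.029 ] [[-0.061, -0.998, -0.012], [-0.998, 0.061, -0.004], [0.004, 0.012, -1.0]] 0.2723364400909238 [-8.50089728 -4.82758074  7.72369855]
```

View pics/w6z.png

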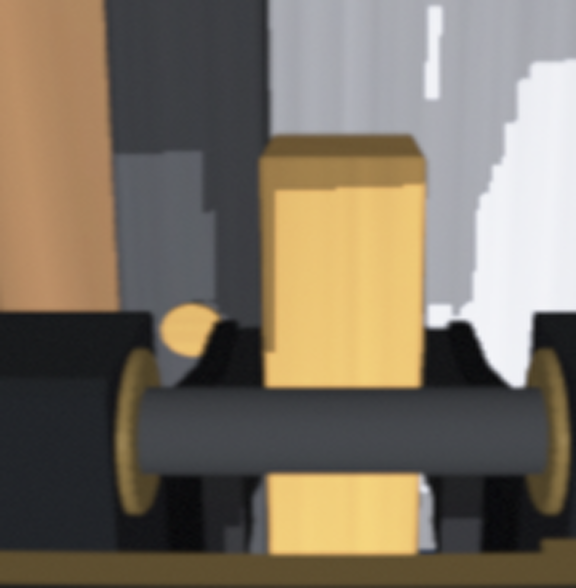

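drive_tool:
  series:
    - [[0.006, 0, 0, 0, 0, 0, 255], [0.01, 0, 0, 0, 0, 0, 255], [0.014, 0, 0, 0, 0, 0, 255], [0.014, 0, 0, 0, 0, 0, 255], [0.014, 0, 0, 0, 0, 0, 255], [0.014, 0, 0, 0, 0, 0, 255], [0.014, 0, 0, 0, 0, 0, 255], [0.014, 0, 0, 0, 0, 0, 255], [0.014, 0, 0, 0, 0, 0, 255], [0.014, 0, 0, 0, 0, 0, 255]]

```text
time_s: 18.35
tcp_pos: [0.6079, 0.0643, 0.029]
ee_rot: [[-0.061, -0.998, -0.016], [-0.998, 0.062, -0.004], [0.005, 0.016, -1.0]]
wrist_force: [-12.8, -3.4, 11.9]
gripper_width: 0.269
```

drive_tool:
  series:
    - [[-0.008, 0, 0, 0, 0, 0, 255], [-0.014, 0, 0, 0, 0, 0, 200], [-0.014, 0, 0, 0, 0, 0, 100], [-0.014, 0, 0, 0, 0, 0, 60], [-0.014, 0, 0, 0, 0, 0, 60], [-0.014, 0, 0, 0, 0, 0, 60], [-0.014, 0, 0.05, 0, 0, 0, 60], [-0.014, 0, 0.15, 0, 0, 0, 60], [-0.014, 0, 0.35, 0, 0, 0, 60], [-0.014, 0, 0.6, 0, 0, 0, 60]]

```text
time_s: 19.35
tcp_pos: [0.6124, 0.0664, 0.1201]
ee_rot: [[-0.059, -0.998, -0.003], [-0.998, 0.059, -0.001], [0.001, 0.003, -1.0]]
wrist_force: [0.1, -0.3, -0.3]
gripper_width: 0.759
```

```bash
python3 look.py w7; python3 - <<'E'
from h import *
im=cv2.imread("pics/w7.png"); cv2.imwrite("pics/w7z.png",cv2.resize(im[60:330,140:380],None,fx=2.6,fy=2.2,interpolation=2))
im=r.capture("scene"); u,v=proj([[.61,.07,.03]],cam("scene"))[0].astype(int)
cv2.imwrite("pics/s7.png",cv2.resize(im[v-25:v+25,u-35:u+35,::-1],None,fx=10,fy=10,interpolation=2))
E
```

```text
19.35 [0.6124 0.0664 0.1201] [[-0.059, -0.998, -0.003], [-0.998, 0.059, -0.001], [0.001, 0.003, -1.0]] 0.7588677990174482 [ 0.05983504 -0.26195609 -0.34468411]
```

View pics/w7z.png

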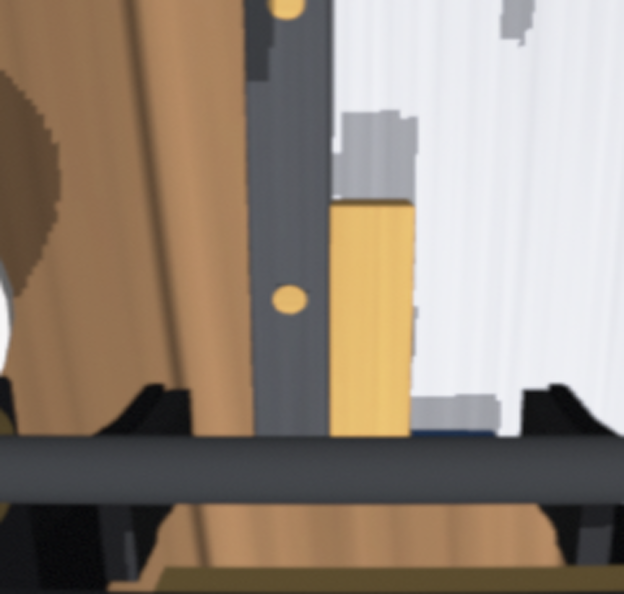

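View pics/s7.png

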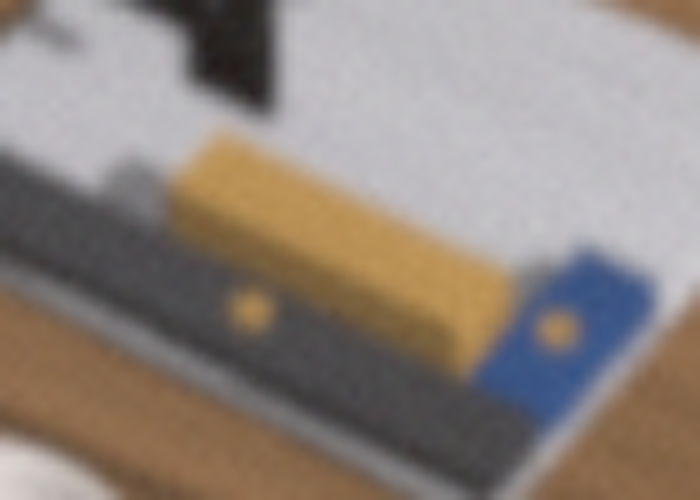

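drive_tool:
  series:
    - [[-0.03, -0.08, 0.06, 0, 0, -0.01, 60], [-0.07, -0.2, 0.12, 0, 0, -0.03, 60], [-0.11, -0.32, 0.18, 0, 0, -0.05, 60], [-0.15, -0.44, 0.24, 0, 0, -0.07, 80], [-0.2, -0.56, 0.3, 0, 0, -0.09, 80], [-0.24, -0.68, 0.36, 0, 0, -0.11, 100], [-0.28, -0.8, 0.42, 0, 0, -0.13, 100], [-0.32, -0.9, 0.47, 0, 0, -0.14, 110], [-0.34, -0.96, 0.47, 0, 0, -0.15, 110], [-0.35, -1, 0.47, 0, 0, -0.16, 110]]

```text
time_s: 20.45
tcp_pos: [0.5602, -0.0844, 0.1907]
ee_rot: [[-0.308, -0.951, 0.0], [-0.951, 0.308, 0.0], [-0.0, -0.0, -1.0]]
wrist_force: [0.2, -0.0, 0.2]
gripper_width: 0.573
```

drive_tool:
  series:
    - [[-0.05, -0.12, 0, 0, 0, -0.02, 110], [-0.1, -0.26, 0, 0, 0, -0.04, 110], [-0.14, -0.4, 0, 0, 0, -0.06, 110], [-0.19, -0.53, 0, 0, 0, -0.08, 110], [-0.24, -0.66, 0, 0, 0, -0.1, 110], [-0.29, -0.78, 0, 0, 0, -0.12, 110], [-0.32, -0.88, 0, 0, 0, -0.13, 110], [-0.34, -0.95, 0, 0, 0, -0.14, 110], [-0.35, -0.98, 0, 0, 0, -0.15, 110], [-0.35, -1, 0, 0, 0, -0.15, 110]]

```text
time_s: 21.45
tcp_pos: [0.5081, -0.2337, 0.1904]
ee_rot: [[-0.52, -0.854, -0.0], [-0.854, 0.52, 0.0], [-0.0, 0.0, -1.0]]
wrist_force: [-0.8, -0.2, -0.5]
gripper_width: 0.569
```

drive_tool:
  series:
    - [[-0.05, -0.08, 0, 0, 0, 0, 110], [-0.12, -0.2, 0, 0, 0, 0, 110], [-0.2, -0.32, 0, 0, 0, 0, 110], [-0.28, -0.42, 0, 0, 0, 0, 110], [-0.34, -0.5, 0, 0, 0, 0, 110], [-0.35, -0.527, 0, 0, 0, 0, 110], [-0.35, -0.527, 0, 0, 0, 0, 110], [-0.35, -0.527, 0, 0, 0, 0, 110], [-0.35, -0.527, 0, 0, 0, 0, 110], [-0.35, -0.527, 0, 0, 0, 0, 110]]

```text
time_s: 22.45
tcp_pos: [0.456, -0.3121, 0.1906]
ee_rot: [[-0.519, -0.855, 0.0], [-0.855, 0.519, 0.0], [-0.0, -0.0, -1.0]]
wrist_force: [0.0, -1.0, 0.5]
gripper_width: 0.572
```

```bash
python3 look.py w8 pusher 0.4556 -0.3128 -0.547 0
```

```text
22.45 [ 0.456  -0.3121  0.1906] [[-0.519, -0.855, 0.0], [-0.855, 0.519, 0.0], [-0.0, -0.0, -1.0]] 0.571572272301875 [ 0.04211356 -1.04485616  0.4611681 ]
0.96 [452.8, 97.0, 541.6, 175.3]
[ 0.4492 -0.3129 -1.5165] 1.7214659452438354
```

View pics/w8_fit.png

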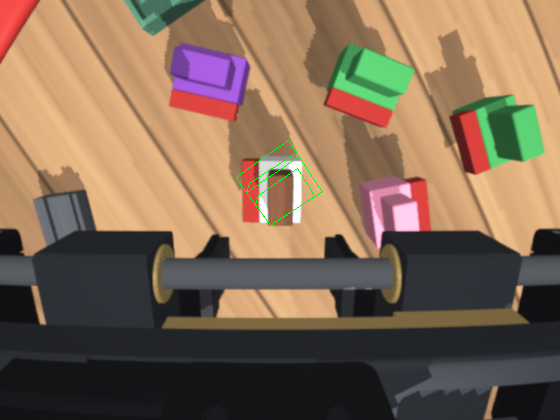

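The white-heeled pusher is at (272,190), nearly aligned with the camera. The network ranked a green look-alike first, so I'll refit using the right silhouette.

```bash
python3 - <<'E'
from h import *
s=r.sense(); c=cam("wrist",s); im=cv2.imread("pics/w8.png")
for d in r.silhouettes("wrist","pusher"):
    print(d["confidence"],d["rect"])
    a=d["rect"]
    if a[0]<272<a[2] and a[1]<190<a[3]:
        p,f=fit("pusher",[.4556,-.3128,-.547],[(c,d["pixels"])]); print(np.round(p,4),f)
        for B in MODELS["pusher"]:
            cv2.polylines(im,[cv2.convexHull(proj(place(B,p),c).astype(np.float32)).round().astype(int)],True,(0,255,0),1)
cv2.imwrite("pics/w8f.png",cv2.resize(im[130:260,180:380],None,fx=4,fy=4,interpolation=2))
E
```

```text
0.96 [452.8, 97.0, 541.6, 175.3]
0.72 [361.3, 174.1, 427.1, 247.9]
0.6 [242.5, 160.8, 302.1, 225.8]
[ 0.4527 -0.3147 -0.559 ] 0.041446518152952194
0.58 [167.2, 43.3, 252.4, 122.2]
```

View pics/w8f.png

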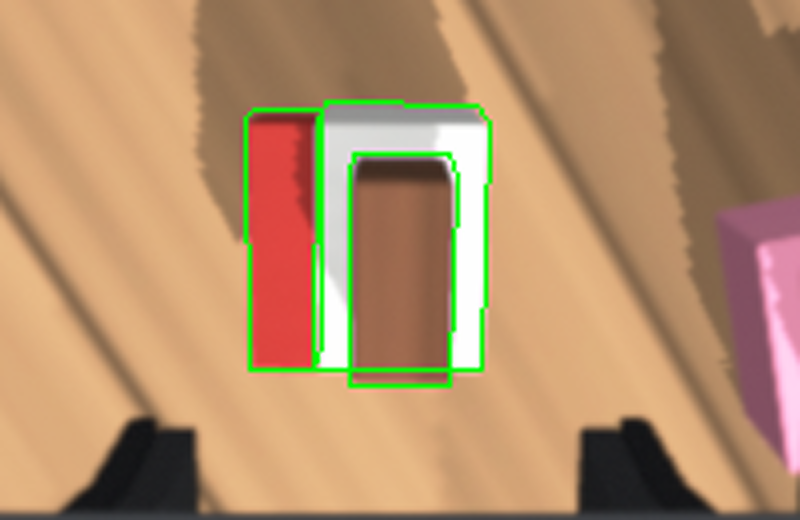

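drive_tool:
  series:
    - [[-0.022, -0.017, -0.12, 0, 0, -0.0085, 110], [-0.022, -0.017, -0.27, 0, 0, -0.0085, 110], [-0.022, -0.017, -0.42, 0, 0, -0.0085, 110], [-0.022, -0.017, -0.57, 0, 0, -0.0085, 110], [-0.022, -0.017, -0.7, 0, 0, -0.0085, 110], [-0.022, -0.017, -0.82, 0, 0, -0.0085, 110], [-0.022, -0.017, -0.91, 0, 0, -0.0085, 110], [-0.022, -0.017, -0.957, 0, 0, -0.0085, 110], [-0.022, -0.017, -0.957, 0, 0, -0.0085, 110], [-0.022, -0.017, -0.957, 0, 0, -0.0085, 255]]

```text
time_s: 23.6
tcp_pos: [0.4527, -0.3152, 0.0475]
ee_rot: [[-0.531, -0.848, 0.001], [-0.848, 0.531, -0.0], [-0.0, -0.001, -1.0]]
wrist_force: [-0.1, 0.2, 0.3]
gripper_width: 0.534
```

drive_tool:
  series:
    - [[0, 0, 0, 0, 0, 0, 255], [0, 0, 0, 0, 0, 0, 255], [0, 0, 0, 0, 0, 0, 255], [0, 0, 0, 0, 0, 0, 255], [0, 0, 0, 0, 0, 0, 255], [0, 0, 0, 0, 0, 0, 255], [0, 0, 0, 0, 0, 0, 255], [0, 0, 0.02, 0, 0, 0, 255], [0, 0, 0.1, 0, 0, 0, 255], [0, 0, 0.25, 0, 0, 0, 255]]

```text
time_s: 24.6
tcp_pos: [0.4511, -0.3146, 0.0837]
ee_rot: [[-0.531, -0.847, -0.004], [-0.847, 0.531, 0.002], [0.001, 0.004, -1.0]]
wrist_force: [-1.2, -0.9, -2.1]
gripper_width: 0.248
```

drive_tool:
  series:
    - [[0, 0, 0.12, 0, 0, 0, 255], [0.02, 0.06, 0.25, 0, 0, 0.01, 255], [0.05, 0.17, 0.38, 0, 0, 0.03, 255], [0.08, 0.3, 0.43, 0, 0, 0.05, 255], [0.11, 0.43, 0.43, 0, 0, 0.07, 255], [0.14, 0.56, 0.43, 0, 0, 0.09, 255], [0.18, 0.69, 0.43, 0, 0, 0.11, 255], [0.21, 0.8, 0.43, 0, 0, 0.13, 255], [0.23, 0.89, 0.43, 0, 0, 0.145, 255], [0.25, 0.95, 0.43, 0, 0, 0.16, 255]]

```text
time_s: 25.6
tcp_pos: [0.4899, -0.1717, 0.1495]
ee_rot: [[-0.302, -0.953, 0.0], [-0.953, 0.302, 0.0], [-0.0, -0.0, -1.0]]
wrist_force: [0.5, -0.5, -2.1]
gripper_width: 0.246
```

drive_tool:
  series:
    - [[0.03, 0.1, 0, 0, 0, 0.02, 255], [0.06, 0.22, 0, 0, 0, 0.04, 255], [0.09, 0.35, 0, 0, 0, 0.06, 255], [0.12, 0.48, 0, 0, 0, 0.08, 255], [0.15, 0.61, 0, 0, 0, 0.1, 255], [0.18, 0.73, 0, 0, 0, 0.12, 255], [0.21, 0.83, 0, 0, 0, 0.135, 255], [0.23, 0.91, 0, 0, 0, 0.15, 255], [0.24, 0.97, 0, 0, 0, 0.158, 255], [0.25, 1, 0, 0, 0, 0.158, 255]]

```text
time_s: 26.6
tcp_pos: [0.5273, -0.022, 0.149]
ee_rot: [[-0.059, -0.998, -0.0], [-0.998, 0.059, -0.0], [0.0, 0.0, -1.0]]
wrist_force: [0.1, -0.5, -2.8]
gripper_width: 0.253
```

drive_tool:
  series:
    - [[0.03, 0.1, 0, 0, 0, 0, 255], [0.06, 0.22, 0, 0, 0, 0, 255], [0.09, 0.34, 0, 0, 0, 0, 255], [0.12, 0.45, 0, 0, 0, 0, 255], [0.14, 0.55, 0, 0, 0, 0, 255], [0.153, 0.597, -0.05, 0, 0, 0, 255], [0.153, 0.597, -0.1, 0, 0, 0, 255], [0.153, 0.597, -0.15, 0, 0, 0, 255], [0.153, 0.597, -0.15, 0, 0, 0, 255], [0.153, 0.597, -0.15, 0, 0, 0, 255]]

```text
time_s: 27.6
tcp_pos: [0.55, 0.0662, 0.1262]
ee_rot: [[-0.061, -0.998, -0.001], [-0.998, 0.061, -0.001], [0.001, 0.001, -1.0]]
wrist_force: [-0.1, 0.3, -1.3]
gripper_width: 0.251
```

```bash
python3 look.py w9; python3 - <<'E'
from h import *
MODELS["jig"][2]=box(5,60,75,100,12,26)
s=r.sense(); c=cam("wrist",s)
im=cv2.imread("pics/w9.png"); u0,v0,k=140,60,2.6
def dr(o,c,B,p,zz,col,u0,v0,k):
    P=proj(place(B,p,zz),c); P=((P-[u0,v0]+.5)*k-.5).round().astype(int)
    for i in range(8):
        for q in (1,2,4):
            if not i&q: cv2.line(o,P[i].tolist(),P[i|q].tolist(),col,1)
o=cv2.resize(im[60:290,140:400],None,fx=k,fy=k,interpolation=2)
dr(o,c,MODELS["bar"][0],[.6079,.0643,-.06],.012,(255,0,255),u0,v0,k)
cv2.imwrite("pics/w9z.png",o)
im=r.capture("scene"); cs=cam("scene");u,v=proj([[.61,.07,.03]],cs)[0].astype(int)
o=cv2.resize(im[v-45:v+25,u-50:u+40,::-1],None,fx=8,fy=8,interpolation=2)
cv2.imwrite("pics/s9.png",o)
dr(o,cs,MODELS["bar"][0],[.6079,.0643,-.06],.012,(255,0,255),u-50,v-45,8)
cv2.imwrite("pics/s9f.png",o)
E
```

```text
27.6 [0.55   0.0662 0.1262] [[-0.061, -0.998, -0.001], [-0.998, 0.061, -0.001], [0.001, 0.001, -1.0]] 0.25072643934291516 [-0.14904881  0.25629881 -1.33971493]
```

View pics/w9z.png

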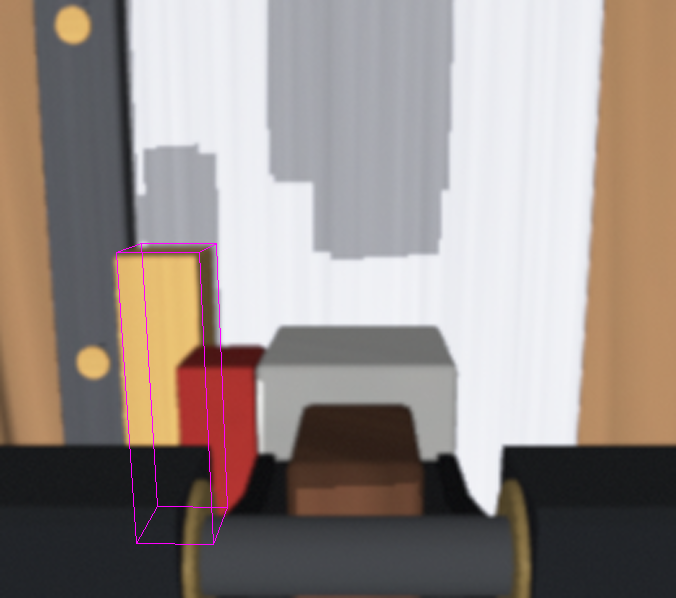

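View pics/s9f.png

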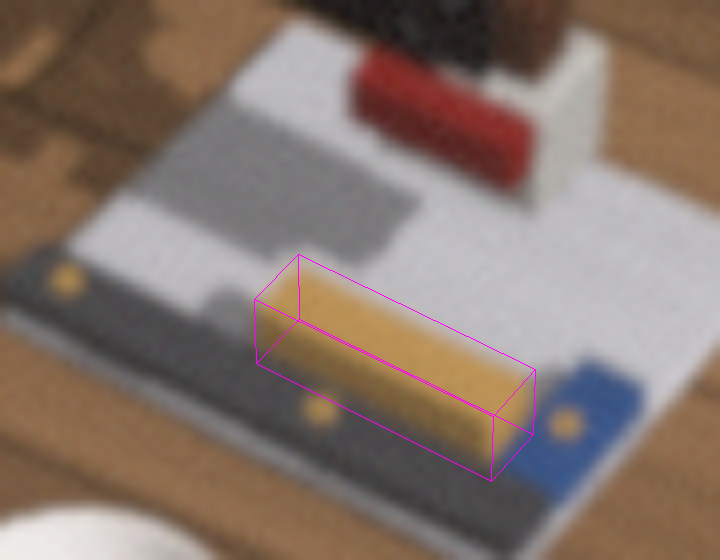

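drive_tool:
  series:
    - [[0.03, 0, -0.01, 0, 0, 0, 255], [0.07, 0, -0.03, 0, 0, 0, 255], [0.11, 0, -0.06, 0, 0, 0, 255], [0.14, 0, -0.12, 0, 0, 0, 255], [0.14, 0, -0.2, 0, 0, 0, 255], [0.14, 0, -0.28, 0, 0, 0, 255], [0.14, 0, -0.34, 0, 0, 0, 255], [0.14, 0, -0.365, 0, 0, 0, 255], [0.14, 0, -0.365, 0, 0, 0, 255], [0.14, 0, -0.365, 0, 0, 0, 255]]

```text
time_s: 28.7
tcp_pos: [0.5715, 0.067, 0.0721]
ee_rot: [[-0.06, -0.998, 0.001], [-0.998, 0.06, 0.0], [-0.0, -0.001, -1.0]]
wrist_force: [-0.4, -0.3, -1.6]
gripper_width: 0.249
```

```bash
python3 look.py w10; python3 - <<'E'
from h import *
im=cv2.imread("pics/w10.png"); 
cv2.imwrite("pics/w10z.png",cv2.resize(im[60:290,140:400],None,fx=2.6,fy=2.6,interpolation=2))
im=r.capture("scene"); cs=cam("scene");u,v=proj([[.61,.07,.03]],cs)[0].astype(int)
cv2.imwrite("pics/s10.png",cv2.resize(im[v-45:v+25,u-50:u+40,::-1],None,fx=8,fy=8,interpolation=2))
E
```

```text
28.7 [0.5715 0.067  0.0721] [[-0.06, -0.998, 0.001], [-0.998, 0.06, 0.0], [-0.0, -0.001, -1.0]] 0.24920102231448232 [-0.40535115 -0.33360107 -1.62416728]
```

View pics/w10z.png

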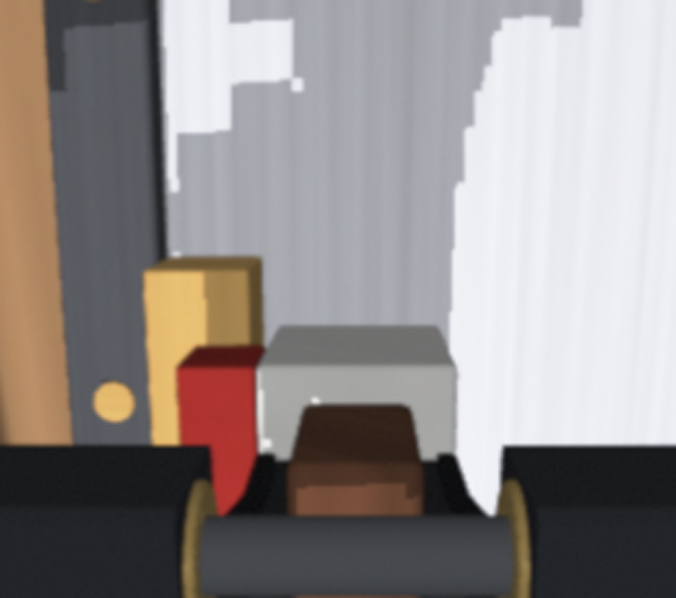

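View pics/s10.png

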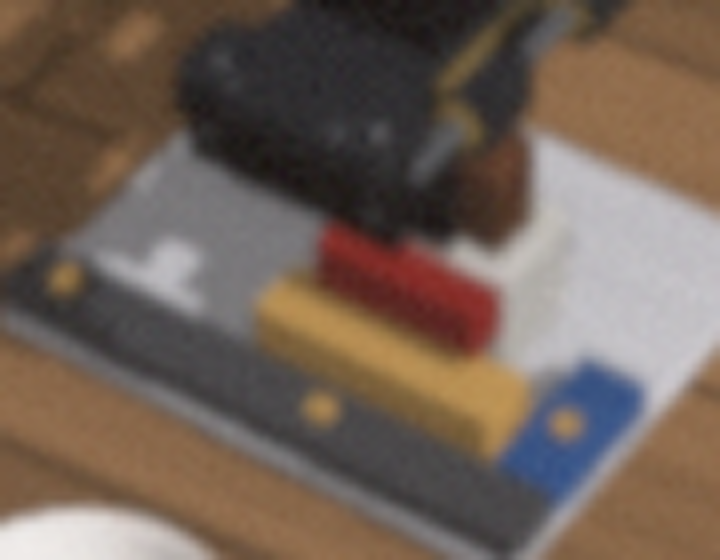

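drive_tool:
  series:
    - [[0.006, 0, -0.008, 0, 0, 0, 255], [0.012, -0.001, -0.016, 0, 0, 0, 255], [0.018, -0.001, -0.024, 0, 0, 0, 255], [0.024, -0.001, -0.032, 0, 0, 0, 255], [0.03, -0.002, -0.038, 0, 0, 0, 255], [0.035, -0.002, -0.043, 0, 0, 0, 255], [0.04, -0.002, -0.048, 0, 0, 0, 255], [0.044, -0.003, -0.052, 0, 0, 0, 255], [0.044, -0.003, -0.052, 0, 0, 0, 255], [0.044, -0.003, -0.052, 0, 0, 0, 255]]

```text
time_s: 29.8
tcp_pos: [0.5761, 0.0665, 0.0653]
ee_rot: [[-0.06, -0.998, -0.003], [-0.998, 0.06, -0.001], [0.001, 0.003, -1.0]]
wrist_force: [-7.5, 2.4, 7.9]
gripper_width: 0.25
```

drive_tool:
  series:
    - [[0.004, 0.002, -0.002, 0, 0, 0, 255], [0.008, 0.004, -0.004, 0, 0, 0, 255], [0.012, 0.006, -0.006, 0, 0, 0, 255], [0.016, 0.006, -0.008, 0, 0, 0, 255], [0.02, 0.006, -0.01, 0, 0, 0, 255], [0.02, 0.006, -0.01, 0, 0, 0, 255], [0.02, 0.006, -0.01, 0, 0, 0, 255], [0.02, 0.006, -0.01, 0, 0, 0, 255], [0.02, 0.006, -0.01, 0, 0, 0, 255], [0.02, 0.006, -0.01, 0, 0, 0, 255]]

```text
time_s: 30.8
tcp_pos: [0.5762, 0.0665, 0.0652]
ee_rot: [[-0.06, -0.998, -0.009], [-0.998, 0.06, -0.003], [0.003, 0.009, -1.0]]
wrist_force: [-16.2, 1.5, 21.4]
gripper_width: 0.251
```

```bash
python3 look.py w11; python3 - <<'E'
from h import *
im=cv2.imread("pics/w11.png"); 
cv2.imwrite("pics/w11z.png",cv2.resize(im[60:290,140:400],None,fx=2.6,fy=2.6,interpolation=2))
im=r.capture("scene"); cs=cam("scene");u,v=proj([[.61,.07,.03]],cs)[0].astype(int)
cv2.imwrite("pics/s11.png",cv2.resize(im[v-45:v+25,u-50:u+40,::-1],None,fx=8,fy=8,interpolation=2))
im=r.capture("top");cv2.imwrite("pics/t11.png",im[:,:,::-1])
E
```

```text
30.8 [0.5762 0.0665 0.0652] [[-0.06, -0.998, -0.009], [-0.998, 0.06, -0.003], [0.003, 0.009, -1.0]] 0.25053836982594585 [-16.20175974   1.47148763  21.35974092]
```

View pics/w11z.png

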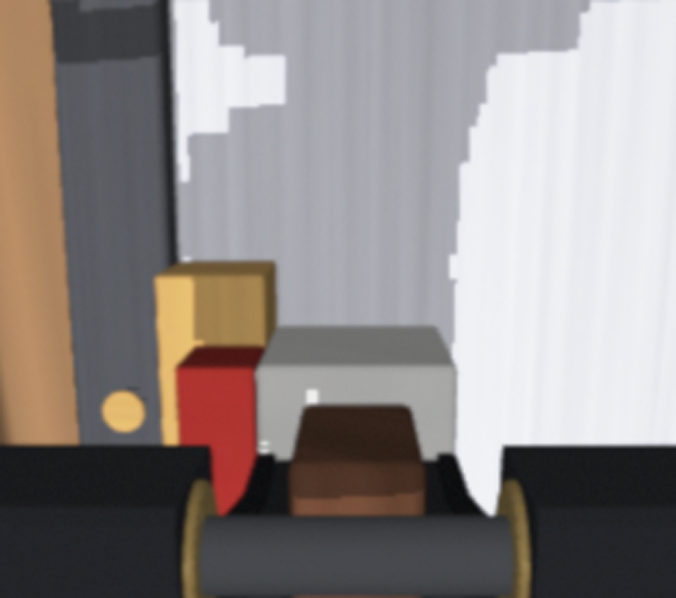

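View pics/s11.png

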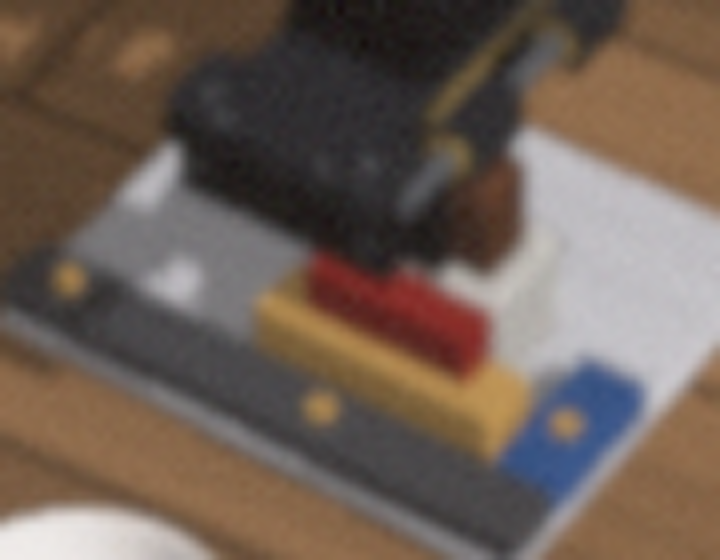

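View pics/t11.png

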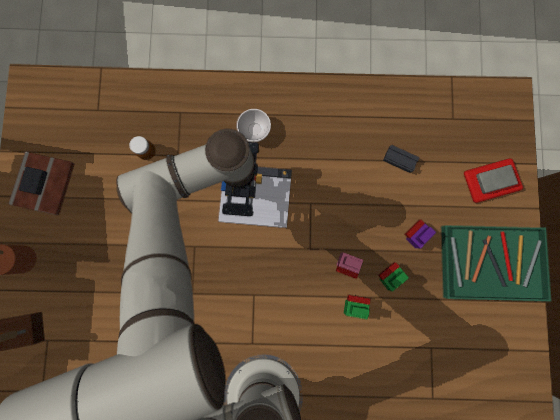

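drive_tool:
  series:
    - [[0.003, 0.001, -0.001, 0, 0, 0, 255], [0.003, 0.001, -0.001, 0, 0, 0, 255], [0.003, 0.001, -0.001, 0, 0, 0, 255], [0.003, 0.001, -0.001, 0, 0, 0, 255], [0.003, 0.001, -0.001, 0, 0, 0, 255], [0.003, 0.001, -0.001, 0, 0, 0, 255], [0.003, 0.001, -0.001, 0, 0, 0, 255], [0.003, 0.001, -0.001, 0, 0, 0, 255], [0.003, 0.001, -0.001, 0, 0, 0, 255], [0.003, 0.001, -0.001, 0, 0, 0, 255]]

```text
time_s: 31.95
tcp_pos: [0.5762, 0.0666, 0.0652]
ee_rot: [[-0.06, -0.998, -0.01], [-0.998, 0.06, -0.003], [0.003, 0.01, -1.0]]
wrist_force: [-17.1, 2.0, 23.4]
gripper_width: 0.251
```

The push is holding steady at about 17 N forward and 23 N down, so I'm handing in.

```bash
python3 - <<'E'
from station import r
print(r.finish_job()); s=r.sense(); print(s["time_s"],s["wrist_force"],s["tcp_pos"])
E
```

```text
the job is handed in; nothing more can be done
None
the job is handed in; nothing more can be done
```

I handed the job in at about 32 s, with the arm still holding the push through the block; no verdict came back.

**Bar:** I gripped it, set it on the bed and slid it against the stop (11 N of contact). Then I slid it against the fence (about 13 N, with movement stopped) and let go. Wrist and scene pictures taken after release showed it flat, flush with the fence and touching the stop.

**Push block:** I took the white-heeled block by its grip, put the nose over the bar's near top edge and made the diagonal push. The block came to rest within 1 mm of the predicted position. The last reading, after a further second of holding, was about 17 N forward, 23 N down and roughly 1 N sideways. The fingers were only on the grip.

**Bystanders:** The last pictures show the bowl, jar, ingot mould and look-alikes still in place, judged by eye.

**Checks that disagreed:**
- **Networks:** They mixed up the mould with the bar and the look-alikes with the block. I picked the right ones from the pictures.
- **Bar height in the grip:** One picture suggested the bar hung about 5 mm lower than expected. Contact with the bed showed it was within 1–2 mm.
- **Fence contact:** The first 7 N I felt while moving towards the fence was friction, with a gap still visible, so I pushed on until contact was confirmed.
- **Bar against the stop:** During the final push I checked this only from the scene picture.

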